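# Level the balance, peel off a weighing dish and hold it over the pan

## Robot

A 6-joint arm with a two-finger parallel gripper is mounted at the origin on a cart in front of the work surface, level with it; the furniture and walls round the work are solid. World frame = base frame: x ahead of the robot, y to its left, z up, the work surface at z = 0. Lengths are in m, angles in degrees, forces in N, time in s.
With the tool pointing down it reaches from about 0.4 to 0.825 m from the base axis. Payload 7 kg.
Tool frame: the origin (TCP) lies on the centre line of the jaws, within the pads' length; the fingertips stand 22 mm ahead of it and the grasp point (between the pads) lies 3 mm ahead of it; z points along the fingers, y is the line along which they close (so a half turn about z gives the same grasp; the last joint's range is limited). The gripper opens to 88 mm and grips with 3 to 60 N. Pads are 19 mm wide; open, the fingers measure 130 mm over their backs; the gripper's body (78 mm by 193 mm) begins 47 mm behind the grasp point.
Start: joints at [-52.993, 20.546, 0.682, 0, -70.136, -16.507], TCP at [0.236, -0.632, 0.249] pointing down, gripper open.
Joint ranges: [-176.03, 176.03], [-82.01, 121.73], [-58.28, 71.71], [-173.87, 95.51], [-174.79, -0.11], [-173.66, 173.66]. Speed limits (degrees/s): [136.94, 136.94, 172.46, 180, 180, 180].

## Interface

Orientations are given as [roll, pitch, yaw] about the fixed x, y, z axes, in that order (R = Rz(yaw) Ry(pitch) Rx(roll)).
In Python, from plant import get_state, cams, r gives the robot as it stands.
- The arm moves only by the tool apply_moves, never from a script. Its argument "targets" is a list of rows, each an object with "dp": the shift along the world's x, y, z in m, a list of three; "yaw": the turn about the world's z in degrees. In form: [{"dp": [x, y, z], "yaw": yaw}, ...]. A call has 1 to 20 rows; each row is the pose to reach, as a shift and turn from the pose commanded when the call began; what a row does not reach only later rows make up. A row lasts 1/12 s, in which the tool goes at most 41.7 mm and 7.16 degrees, less where a joint would pass 70% of its speed; a pose out of reach is approached as far as the arm can. A call with a gripper value outside its range is refused whole. "grip" is the gripper command: -1 is fully open, 1 is shut, values between are in proportion, set as the call begins (left out, the last holds). The fingers move at their own pace and stop on an object; "squeeze" is the grip in N (left out, the last holds). Time passes only in rows, so rows that repeat a pose let the fingers close. It gives the time, the measured TCP pose, the force, the opening and the grip force at its end, in the units of the state.
- get_state(): the state, without advancing time (a new reading comes with each control period).
- cams.capture(name): name is "scene" or "top"; returns a dict with "image" (420x560x3 uint8, red, green, blue), "range_z" (420x560 float32, m along the optical axis (not along the pixel's ray), 0 where there is no reading), "fx", "fy", "cx", "cy" (pixels), "R" (3x3) and "t" (3): a world point X has camera coordinates R X + t. Camera axes: x right, y down, z forward; pixel columns grow to the right and rows downward; lengths in m; the calibration is good to about 2 mm. A picture is of the moment at which its call begins.
- r.close_job(): hands the job in; it is judged then, once.
The state is a dict: "time_s": time; "joints": joint angles; "qd": joint speeds; "joint_torque": joint torques, N m; "tcp_pos": TCP position; "eef_rot": TCP orientation; "contact_force": force on the tool from outside, world axes, zero at the start; "moment": the same for the moment, N m; "gripper_width": finger opening in m; "gripper_force": force on a finger pad.
Only numpy, scipy, OpenCV 4.12 (cv2) and the standard library are available. Lean on these libraries where they do the work, as an engineer would, in place of code of your own. Each camera call takes 0.05 s, during which the arm holds its last target. There are 200 camera calls.

## Task

The laboratory balance stands askew: turn its two front foot screws until the bubbles of its two tube levels both sit between their marks. Then peel the top weighing dish off the clinging stack by lifting its corner with the finger grip first, so that it comes away tilted while its opposite corner is still down in the stack, and finish holding it by that grip, level and open side up, centred over the balance pan and a few centimetres above it: do not set it down or let go, because the balance is to be zeroed empty meanwhile. Nothing may touch the pan, and the beaker, timer and dropper bottle nearby stay where they are.

Things in the scene. Friction and masses are not known exactly. Their poses are not given: they have to be found in the camera images.
- balance: Feet of a white top-pan balance, fixed on the worktop. Origin on the worktop under the pan's middle; x to its back, y to its left seen from its front. It rests on a rear foot at x = 90 mm and two front foot screws at (-140, +90) and (-140, -90) mm. The housing spans x -100 to 110 and y +-85 mm and is 60 mm high, its front sloping down to 35 mm from x = -46 to -100
- balance_case: The white housing of the balance; origin at the rear foot, z axis vertical when the balance is level. It tips by 0.015 rad for each rad of a foot screw and moves in no other way
- left_screw (a joint): Angle (rad, -2.2 to 2.2) of the left foot screw, a black fluted round knob 30 mm across, 23 mm high. It grows as the knob is turned clockwise seen from above, which raises that corner by 2.5 mm a rad; 0 is the level setting. Slight friction (0.04 N m); it stays where it is left
- right_screw (a joint): Angle (rad) of the right foot screw: the same as the left one. The balance is level when both read 0
- left_screw_grip (a point): Point on the (vertical) axis of the left foot screw's knob, 9.5 mm below the knob's top and 14 mm above its lower end, 49 mm above the worktop. The ear under the knob is 16 to 23 mm lower; the housing nearby (40 mm behind) is lower than this point
- right_screw_grip (a point): The same point of the right foot screw's knob
- left_vial_mid (a point): Middle of the left tube level on the housing's top behind the pan: a 43 mm olive-green tube, pointing from the rear foot towards the left foot screw. It answers to the left screw alone. Its two black marks are 13 mm apart
- right_vial_mid (a point): Middle of the right tube level, the same for the right foot screw
- left_bubble_mid (a point): Middle of the left level's pale bubble, 9 mm long. It stands off the tube's middle by 10 mm for each rad that the left screw is off 0, towards the screw (front) when that corner is too high; between the marks when less than 2 mm off
- right_bubble_mid (a point): Middle of the right level's bubble, the same for the right foot screw
- pan: The round steel pan of the balance, 106 mm across and 3.5 mm thick, its top about 74 mm above the worktop. Origin in the middle of its underside
- pan_center (a point): Middle of the pan's top
- dish_stack: Five white formed weighing dishes in a grey weighted holder with steel clips, fixed to the worktop; the sixth dish, the one to take, is nested in them. Origin on the worktop under the middle of the stack, axes as those of the top dish while it is in place
- dish: Top weighing dish: white, square, 124 mm over the rim, 28 mm deep, 30 g. Origin: middle of its underside, 33 mm above the worktop in the stack; z up, -x along the diagonal to the grip corner (other corners 79 mm out). Sprung beads at the middle of its 4 sides hold it, each lets go at about 3 N. Lifted by the grip it turns about the opposite corner; at 0.22 rad of tilt all have let go
- dish_grip (a point): Middle of the dish's finger grip: an upright rib 10 mm thick (along the dish's y), 30 mm long (along its x), 22 mm high, standing on a 34 mm wide flat tab outside the corner; its top is 11 mm above this point, the tab 11 mm below. It lies at x = -91, z = 39 mm of the dish. Tabs of the dishes below lie under it, fixed
- dish_far_corner (a point): Underside of the dish's floor at the corner opposite the grip, 60 mm from the dish's origin along +x. When the grip corner is lifted the dish turns about this corner, most freely in an arc round a point 64 mm from the dish's origin along +x and 10 mm above its underside
- beaker: A glass beaker, 106 mm across and 132 mm high, standing to the left of the balance; bystander. Origin in the middle of its underside
- timer: A light grey laboratory timer, 66 mm wide, 62 mm high, standing behind the balance on the right; bystander. Origin in the middle of its underside
- dropper: A small dropper bottle, 25 mm across and 67 mm high, standing farther to the left of the balance; bystander. Origin in the middle of its underside

How it is judged (in metres and radians):
On the way, in this order (a step that is already met when the one before it is completed fails the run):
1. the balance is level: both bubbles between their marks, within 2.5 mm of the middle (distance between left_bubble_mid and left_vial_mid below 0.0025 m and distance between right_bubble_mid and right_vial_mid below 0.0025 m and angle between balance_case's own z axis and vertical below 0.008 rad), for 0.3 s.
2. the dish's grip corner is lifted (dish tilted by more than 0.12 rad) while its opposite corner is still down in the stack (less than 10 mm up) (angle between dish's own z axis and vertical above 0.12 rad and z of dish_grip in the frame of dish_stack above 0.086 m and z of dish_far_corner in the frame of dish_stack below 0.043 m and horizontal distance between dish_far_corner and dish_stack below 0.075 m), for 0.1 s.
At the end, for the whole second after the job is handed in: The program ends holding: the dish is gripped, carried by nothing else and at rest, open side up, level within 0.12 rad, its middle within 25 mm of the pan's middle seen from above, its underside 12 to 100 mm over the pan; both bubbles are still within 2.5 mm of the middles of their tubes (all of step 1 and angle between dish's own z axis and vertical below 0.12 rad and horizontal distance between dish and pan_center below 0.025 m and z of dish in the frame of pan_center between 0.012 and 0.1 m and contact force between the fingers and dish above 1 N and contact force between dish and balance below 0.1 N and contact force between dish and dish_stack below 0.1 N and linear speed of dish below 0.03 m/s); the arm keeps its last pose, push and grip.
It fails at once if something touches the balance pan (more than 0.5 N) (contact force between pan and anything else above 0.5 N).
It fails at once if a bystander (beaker, timer, dropper bottle) is moved by more than 20 mm (distance of any of beaker, timer, dropper from where it was at the start of the episode above 0.02 m).
It also fails if it takes over 54 s, if anything falls off the work surface, if the arm or the gripper's body presses on something with over 40 N, if the wrist force passes 120 N, or if a joint passes its speed limit or range.

## Working session

There is one attempt and no reset: what is moved stays moved. The work goes in short steps, Python scripts to look and compute and a tool call to move; the robot and the scene stay as the last step left them, time stands still between calls to the robot, and variables do not carry over. Pictures are saved under pics/ and viewed, at most 10 in all, crops included, and the job is handed in when it is done.

Besides the shell and the picture viewer there is one more tool, called as name(argument=value, ...) on one line, values as JSON. apply_moves: Moves the arm, as the interface text tells. Its arguments: {"type":"object","properties":{"targets":{"type":"array","items":{"type":"object","properties":{"dp":{"type":"array","items":{"type":"number"}},"yaw":{"type":"number"}}}},"grip":{"type":"number"},"squeeze":{"type":"number"}},"required":["targets"]}

```bash
mkdir -p pics; cat > h.py <<'E'
import numpy as np, cv2
from plant import get_state, cams, r
def cap(n):
    c=cams.capture(n); cv2.imwrite(f'pics/{n}_{get_state()["time_s"]:.2f}.png',c['image'][:,:,::-1]); np.savez(f'/tmp/{n}.npz',**{k:np.array(v) for k,v in c.items()}); return c
def ray(c,u,v):
    R=np.array(c['R']);t=np.array(c['t']); o=-R.T@t; d=R.T@np.array([(u-c['cx'])/c['fx'],(v-c['cy'])/c['fy'],1]); return o,d
def onz(c,u,v,z):
    o,d=ray(c,u,v); return o+d*(z-o[2])/d[2]
def pts(c):
    Z=c['range_z']; v,u=np.indices(Z.shape); P=np.stack([(u-c['cx'])/c['fx']*Z,(v-c['cy'])/c['fy']*Z,Z],-1)
    return (P-np.array(c['t']))@np.array(c['R'])
E
python3 - <<'E'
from h import *
for n in('scene','top'):
    c=cap(n); R=np.array(c['R']);print(n,c['fx'],-R.T@c['t'],R[2])
print(get_state())
import os;print(os.listdir('pics'))
a=[cv2.imread('pics/'+f) for f in sorted(os.listdir('pics'))]
cv2.imwrite('pics/s0.png',a[0]);cv2.imwrite('pics/t0.png',a[1])
E
```

```text
scene 388.299707298347 [-0.0833875   0.63216812  0.45646943] [ 0.75845975 -0.47972273 -0.44114047]
top 381.31910404048944 [0.39076357 0.22552738 1.02512829] [ 0.20747179 -0.0320864  -0.97771464]
{'time_s': 0.1, 'joints': array([-5.29928198e+01,  2.05881016e+01,  6.39537762e-01, -1.67538040e-02,
       -7.01347411e+01, -1.65061973e+01]), 'qd': array([-0.1052914 , -0.00551968,  0.10453941,  0.06805643,  0.0330099 ,
       -0.04678894]), 'joint_torque': array([-1.56835187e-03, -5.84163773e+01,  2.93751007e+01,  7.01547548e+00,
        1.01401733e-02, -3.48548292e-05]), 'tcp_pos': array([ 0.23623177, -0.63189533,  0.24771465]), 'eef_rot': array([ 1.79915653e+02, -8.56919328e-03, -1.59504715e+02]), 'contact_force': array([0.80152448, 0.61875083, 0.06011584]), 'moment': array([-0.0197186 ,  0.05281471, -0.03324794]), 'gripper_force': 0.0, 'gripper_width': 0.08788719366989961}
['scene_0.05.png', 'top_0.10.png']
```

View pics/s0.png

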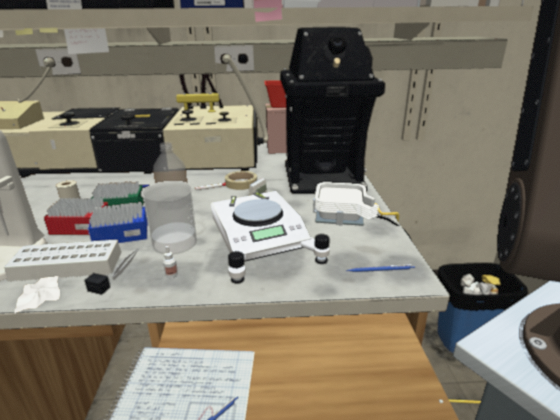

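View pics/t0.png

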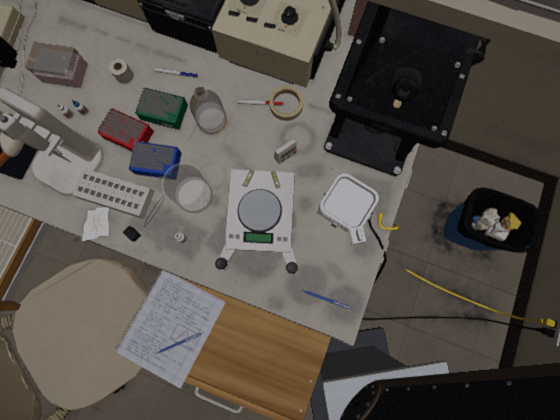

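The scene view shows the knobs near (236,267) and (322,249). In the top view the knobs are near (221,263) and (292,267), the pan at (260,210), the vials at (250,178) and (276,178), and the dish grip near (359,236).

```bash
python3 - <<'E'
from h import *
c=dict(np.load('/tmp/top.npz')); im=c['image']; P=pts(c)
for n,u,v,z in [('Lk',221,263,.058),('Rk',292,267,.058),('pan',260,210,.074),('Lv',250,178,.065),('Rv',276,178,.065),('grip',359,236,.083)]:
    print(n,onz(c,u,v,z).round(4),P[v,u].round(4))
# knobs: dark mask
m=(im.max(2)<60).astype(np.uint8)
for (u,v) in((221,263),(292,267)):
    s=m[v-14:v+15,u-14:u+15]; n,l,st,ce=cv2.connectedComponentsWithStats(s)
    for i in range(1,n):
        if st[i,4]>20: print('knob',ce[i]+[u-14,v-14],st[i],onz(c,*(ce[i]+[u-14,v-14]),.058).round(4))
# dish top rim / high points
for a,b in((.055,.065),(.075,.1)):
    mm=(P[...,2]>a)&(P[...,2]<b); mm[:, :200]=0; mm[:150]=0; mm[300:]=0;mm[:,400:]=0
    n,l,st,ce=cv2.connectedComponentsWithStats(mm.astype(np.uint8))
    for i in range(1,n):
        if st[i,4]>8: print(a,ce[i].round(1),st[i],P[l==i].mean(0).round(4))
a=cv2.resize(im[165:195,235:290],None,fx=8,fy=8,interpolation=cv2.INTER_CUBIC)
b=cv2.resize(im[170:250,310:385],None,fx=4.7,fy=4.7,interpolation=cv2.INTER_CUBIC)
H=np.zeros((600,800,3),np.uint8);H[:240,:440]=a;H[:b.shape[0],445:445+b.shape[1]]=b[:,:355]
s=np.load('/tmp/scene.npz')['image'][185:212,220:280]
s=cv2.resize(s,None,fx=7,fy=7,interpolation=cv2.INTER_CUBIC);H[245:245+s.shape[0],:420]=s
cv2.imwrite('pics/c1.png',H[:,:,::-1])
E
```

```text
Lk [0.4804 0.3658 0.058 ] [0.4802 0.3654 0.0606]
Rk [0.4424 0.1909 0.058 ] [0.4425 0.1909 0.0575]
pan [0.5963 0.2486 0.074 ] [0.597  0.2486 0.071 ]
Lv [0.6872 0.2622 0.065 ] [0.6874 0.2622 0.0643]
Rv [0.6764 0.1949 0.065 ] [0.6769 0.1948 0.0634]
grip [0.4902 0.0148 0.083 ] [0.4903 0.0144 0.0814]
knob [220.97938144 263.18556701] [ 8  9 12 11 97] [0.48   0.3659 0.058 ]
knob [291.82894737 267.55263158] [ 8  9 12 12 76] [0.4412 0.1916 0.058 ]
0.055 [278.9 151.7] [275 150  10   6  37] [0.749  0.1759 0.0598]
0.055 [262.7 196.9] [ 226  170   69   66 2332] [0.6333 0.2368 0.0593]
0.055 [351.1 207.4] [320 174  59  70 665] [0.5697 0.0147 0.0592]
0.055 [205.1 199.8] [200 192  10  15  21] [0.6489 0.3859 0.0597]
0.055 [220.8 263.2] [215 258  12  12  96] [0.4801 0.3665 0.0574]
0.055 [292.  267.4] [287 262  11  12  96] [0.4416 0.1912 0.0574]
0.075 [204.3 194.1] [200 181   8  24  59] [0.6566 0.3818 0.0869]
0.075 [359.4 234.5] [357 229   6  12  46] [0.4939 0.0125 0.0805]
```

View pics/c1.png

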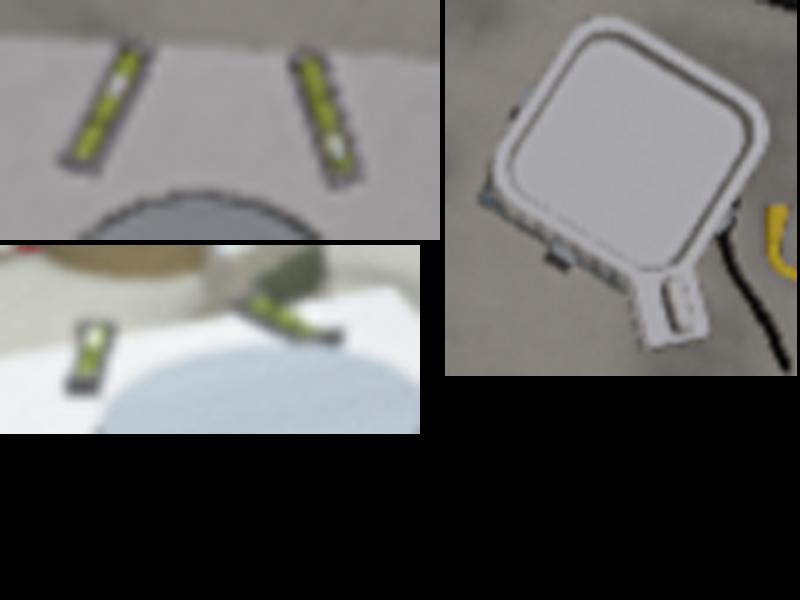

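The left bubble sits about 7 mm to the rear, so that screw is too low and must turn clockwise by about 0.7 rad. The right bubble sits about 10.5 mm to the front, so that screw must turn counter-clockwise by about 1.05 rad. The knobs are 179 mm apart against 180 mm expected, and the heights match. Moving to the right knob.

apply_moves(targets=[{"dp": [0.26, 0.33, -0.05], "yaw": 70}, {"dp": [0.26, 0.33, -0.05], "yaw": 70}, {"dp": [0.26, 0.33, -0.05], "yaw": 70}, {"dp": [0.26, 0.33, -0.05], "yaw": 70}, {"dp": [0.26, 0.33, -0.05], "yaw": 70}, {"dp": [0.26, 0.33, -0.05], "yaw": 70}, {"dp": [0.26, 0.33, -0.05], "yaw": 70}, {"dp": [0.26, 0.33, -0.05], "yaw": 70}, {"dp": [0.26, 0.33, -0.05], "yaw": 70}, {"dp": [0.26, 0.33, -0.05], "yaw": 70}, {"dp": [0.205, 0.823, -0.06], "yaw": 117}, {"dp": [0.205, 0.823, -0.06], "yaw": 117}, {"dp": [0.205, 0.823, -0.06], "yaw": 117}, {"dp": [0.205, 0.823, -0.06], "yaw": 117}, {"dp": [0.205, 0.823, -0.06], "yaw": 117}, {"dp": [0.205, 0.823, -0.06], "yaw": 117}, {"dp": [0.205, 0.823, -0.06], "yaw": 117}, {"dp": [0.205, 0.823, -0.06], "yaw": 117}, {"dp": [0.205, 0.823, -0.06], "yaw": 117}, {"dp": [0.205, 0.823, -0.06], "yaw": 117}], grip=-0.1, squeeze=20)

```text
time_s: 1.77
tcp_pos: [0.449, 0.109, 0.1905]
eef_rot: [-180.0, 0.0, -42.5]
contact_force: [1.0, -0.4, -0.1]
gripper_width: 0.0483
gripper_force: 0.0
```

```bash
cat >> h.py <<'E'
# vial geometry from balance pose (left/right vials along rear foot -> screw)
def bubbles(c,zv=.065,mids=((.687,.2622),(.6765,.1949)),Lk=(.480,.3662),Rk=(.4414,.1914)):
    yx=np.array(Lk)-Rk; ex=np.array([yx[1],-yx[0]])/np.linalg.norm(yx)
    rear=(np.array(Lk)+Rk)/2+.23*ex; im=c['image'].astype(np.float32); out=[]
    for m,k in zip(mids,(Lk,Rk)):
        d=np.array(k)-rear; d/=np.linalg.norm(d); n=np.array([-d[1],d[0]]); best=None
        s=np.arange(-.032,.0325,.001); w=np.arange(-.002,.0021,.001)
        X=np.array([[np.array([*(np.array(m)+a*d+b*n),zv]) for b in w] for a in s])@np.array(c['R']).T+np.array(c['t'])
        u=(X[...,0]/X[...,2]*c['fx']+c['cx']).astype(np.float32);v=(X[...,1]/X[...,2]*c['fy']+c['cy']).astype(np.float32)
        p=cv2.remap(im,u,v,cv2.INTER_LINEAR).mean(1); g=p[:,1]-p[:,2]  # greenness vs blue
        out.append((s*1000,p.round(0)))
    return out
E
python3 - <<'E'
from h import *
c=dict(np.load('/tmp/top.npz'))
for s,p in bubbles(c):
    print([(int(a),*map(int,q)) for a,q in zip(s[::2],p[::2])])
P=pts(c)
for z in (.061,):
    im=c['image']; m=((im.min(2)>150)).astype(np.uint8); m[:,:315]=0;m[:165]=0;m[245:]=0;m[:,385:]=0
    q=P[(P[...,2]>.0585)&(P[...,2]<.066)&(m>0)]; print(len(q)); a=cv2.minAreaRect((q[:,:2]*1000).astype(np.float32)); print(a)
    q=P[(P[...,2]>.076)&(P[...,2]<.09)]; v,u=np.where((P[...,2]>.076)&(P[...,2]<.09)); k=(u>350)&(u<370)&(v>220); q=np.array([P[b,e] for b,e in zip(v[k],u[k])]); print(cv2.minAreaRect((q[:,:2]*1000).astype(np.float32)),q.mean(0))
print(get_state()['joints'],get_state()['tcp_pos'],get_state()['eef_rot'])
E
```

```text
[(-32, 132, 127, 122), (-30, 131, 127, 121), (-27, 130, 127, 120), (-25, 133, 129, 125), (-23, 133, 129, 127), (-21, 126, 122, 123), (-19, 117, 113, 115), (-17, 110, 107, 103), (-15, 112, 110, 101), (-13, 111, 110, 99), (-11, 111, 108, 99), (-9, 111, 109, 100), (-7, 113, 111, 106), (-5, 115, 111, 109), (-3, 115, 111, 106), (-1, 113, 110, 102), (0, 113, 111, 102), (2, 111, 109, 99), (4, 111, 109, 101), (6, 110, 107, 101), (8, 108, 105, 101), (10, 110, 107, 102), (12, 113, 111, 103), (14, 114, 111, 103), (16, 113, 110, 103), (18, 114, 111, 105), (20, 113, 110, 106), (22, 114, 110, 111), (24, 124, 120, 122), (26, 145, 142, 143), (28, 160, 157, 158), (30, 163, 160, 161), (32, 162, 159, 160)]
[(-32, 134, 129, 122), (-30, 134, 130, 123), (-27, 133, 129, 123), (-25, 132, 128, 122), (-23, 129, 124, 119), (-21, 123, 118, 114), (-19, 114, 111, 104), (-17, 108, 109, 85), (-15, 108, 111, 75), (-13, 112, 116, 73), (-11, 118, 122, 82), (-9, 120, 124, 83), (-7, 115, 120, 80), (-5, 104, 108, 72), (-3, 103, 106, 73), (-1, 112, 115, 79), (0, 119, 123, 81), (2, 117, 121, 80), (4, 113, 116, 79), (6, 113, 114, 86), (8, 116, 116, 97), (10, 127, 126, 112), (12, 130, 129, 120), (14, 128, 128, 123), (16, 123, 124, 108), (18, 116, 117, 91), (20, 113, 114, 87), (22, 113, 110, 100), (24, 116, 112, 111), (26, 125, 122, 123), (28, 151, 148, 150), (30, 160, 157, 158), (32, 161, 157, 158)]
323
((569.41552734375, 15.30438232421875), (146.16159057617188, 146.39129638671875), 48.572837829589844)
((494.0759582519531, 12.326990127563477), (28.303762435913086, 8.948431015014648), 6.467227935791016) [0.49423169 0.01248436 0.08064825]
[ 3.81687848e+01  3.03400264e+00 -3.00466795e+01 -5.90663147e-03
 -5.68983612e+01  9.34378164e+00] [0.44903565 0.10903912 0.19045728] [-1.79978518e+02  1.48106191e-03 -4.24906582e+01]
```

apply_moves(targets=[{"dp": [-0.0076, 0.0824, 0]}, {"dp": [-0.0076, 0.0824, -0.02]}, {"dp": [-0.0076, 0.0824, -0.06]}, {"dp": [-0.0076, 0.0824, -0.095]}, {"dp": [-0.0076, 0.0824, -0.12]}, {"dp": [-0.0076, 0.0824, -0.129]}, {"dp": [-0.0076, 0.0824, -0.129]}])

```text
$.targets[0]: bad value
```

apply_moves(targets=[{"dp": [0, 0, 0]}, {"dp": [0, 0, 0]}, {"dp": [0, 0, 0]}, {"dp": [0, 0, 0]}], grip=1, squeeze=20)

```text
$.targets[0]: bad value
```

apply_moves(targets=[{"dp": [-0.0076, 0.0824, 0], "yaw": 0}, {"dp": [-0.0076, 0.0824, -0.02], "yaw": 0}, {"dp": [-0.0076, 0.0824, -0.06], "yaw": 0}, {"dp": [-0.0076, 0.0824, -0.095], "yaw": 0}, {"dp": [-0.0076, 0.0824, -0.12], "yaw": 0}, {"dp": [-0.0076, 0.0824, -0.129], "yaw": 0}, {"dp": [-0.0076, 0.0824, -0.129], "yaw": 0}])

```text
time_s: 2.35
tcp_pos: [0.4411, 0.1885, 0.0593]
eef_rot: [179.7, 0.0, -42.5]
contact_force: [0.2, -0.6, -0.1]
gripper_width: 0.0482
gripper_force: 0.0
```

apply_moves(targets=[{"dp": [0, 0.002, 0.001], "yaw": 0}, {"dp": [0, 0.002, 0.001], "yaw": 0}, {"dp": [0, 0.002, 0.001], "yaw": 0}, {"dp": [0, 0.002, 0.001], "yaw": 0}, {"dp": [0, 0.002, 0.001], "yaw": 0}], grip=1, squeeze=20)

```text
time_s: 2.77
tcp_pos: [0.4425, 0.1914, 0.0638]
eef_rot: [-179.9, -0.0, -42.5]
contact_force: [-3.5, -2.0, 7.6]
gripper_width: 0.0293
gripper_force: 20.0
```

apply_moves(targets=[{"dp": [0, 0, 0], "yaw": 7}, {"dp": [0, 0, 0], "yaw": 14}, {"dp": [0, 0, 0], "yaw": 21}, {"dp": [0, 0, 0], "yaw": 28}, {"dp": [0, 0, 0], "yaw": 35}, {"dp": [0, 0, 0], "yaw": 42}, {"dp": [0, 0, 0], "yaw": 49}, {"dp": [0, 0, 0], "yaw": 56}, {"dp": [0, 0, 0], "yaw": 63}, {"dp": [0, 0, 0], "yaw": 63}, {"dp": [0, 0, 0], "yaw": 63}])

```text
time_s: 3.68
tcp_pos: [0.4427, 0.1921, 0.0639]
eef_rot: [-179.9, -0.1, 20.6]
contact_force: [-2.3, 0.3, 6.3]
gripper_width: 0.0289
gripper_force: 20.0
```

apply_moves(targets=[{"dp": [0, 0, 0], "yaw": 0}, {"dp": [0, 0, 0], "yaw": 0}, {"dp": [0, 0, 0.04], "yaw": 0}, {"dp": [0, 0, 0.08], "yaw": 0}, {"dp": [0, 0, 0.08], "yaw": 0}], grip=-0.1)

```text
time_s: 4.1
tcp_pos: [0.4458, 0.1939, 0.1495]
eef_rot: [-179.8, -0.6, 20.6]
contact_force: [2.3, -0.1, 0.4]
gripper_width: 0.0473
gripper_force: 0.0
```

```bash
python3 - <<'E'
from h import *
c=cap('top'); s=get_state(); print(s['tcp_pos'],s['eef_rot'])
P=cams.capture('scene')['image'][185:212,220:280]
H=np.vstack([cv2.resize(c['image'][165:195,235:290],(440,240),interpolation=cv2.INTER_CUBIC),cv2.resize(P,(440,198),interpolation=cv2.INTER_CUBIC)])
cv2.imwrite('pics/c2.png',H[:,:,::-1])
print(onz(c,248.7,178.1,.065))
E
```

```text
[0.44459365 0.19335456 0.14672192] [-179.82364303   -0.46988385   20.52513039]
[0.68741964 0.26556529 0.065     ]
```

View pics/c2.png

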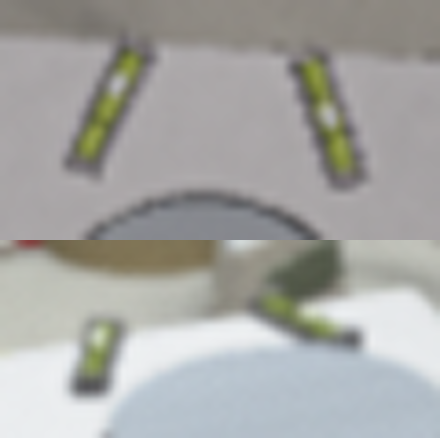

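The right bubble at (328,116) is now centred on its tube. The left bubble at (117,85) is about 6.5 mm behind the tube's middle at (111,105). Next is the left knob, turning it 38° clockwise.

apply_moves(targets=[{"dp": [0.036, 0.173, 0], "yaw": -13}, {"dp": [0.036, 0.173, 0], "yaw": -13}, {"dp": [0.036, 0.173, 0], "yaw": -13}, {"dp": [0.036, 0.173, 0], "yaw": -13}, {"dp": [0.036, 0.173, 0], "yaw": -13}, {"dp": [0.036, 0.173, -0.03], "yaw": -13}, {"dp": [0.036, 0.173, -0.05], "yaw": -13}, {"dp": [0.036, 0.173, -0.05], "yaw": -13}])

```text
time_s: 4.87
tcp_pos: [0.4759, 0.3621, 0.0869]
eef_rot: [179.7, 0.4, 7.4]
contact_force: [-1.1, -1.5, -0.7]
gripper_width: 0.0483
gripper_force: 0.0
```

apply_moves(targets=[{"dp": [0.003, 0.003, -0.015], "yaw": 0}, {"dp": [0.003, 0.003, -0.027], "yaw": 0}, {"dp": [0.003, 0.003, -0.027], "yaw": 0}, {"dp": [0.003, 0.003, -0.027], "yaw": 0}])

```text
time_s: 5.2
tcp_pos: [0.4812, 0.367, 0.0654]
eef_rot: [179.9, 0.1, 7.5]
contact_force: [-0.0, 0.6, 0.9]
gripper_width: 0.0479
gripper_force: 0.0
```

apply_moves(targets=[{"dp": [0, 0, 0], "yaw": 0}, {"dp": [0, 0, 0], "yaw": 0}, {"dp": [0, 0, 0], "yaw": 0}, {"dp": [0, 0, 0], "yaw": 0}, {"dp": [0, 0, 0], "yaw": 0}], grip=1, squeeze=20)

```text
time_s: 5.62
tcp_pos: [0.4817, 0.3676, 0.0663]
eef_rot: [-180.0, -0.1, 7.5]
contact_force: [-0.3, -1.7, 5.1]
gripper_width: 0.0289
gripper_force: 20.0
```

Gripped, with the tips about 14 mm down on the knob. Turning clockwise.

apply_moves(targets=[{"dp": [0, 0, 0], "yaw": -7}, {"dp": [0, 0, 0], "yaw": -14}, {"dp": [0, 0, 0], "yaw": -21}, {"dp": [0, 0, 0], "yaw": -28}, {"dp": [0, 0, 0], "yaw": -35}, {"dp": [0, 0, 0], "yaw": -38}, {"dp": [0, 0, 0], "yaw": -38}, {"dp": [0, 0, 0], "yaw": -38}])

```text
time_s: 6.28
tcp_pos: [0.4815, 0.3669, 0.0662]
eef_rot: [180.0, -0.0, -30.5]
contact_force: [-1.1, -4.7, 6.3]
gripper_width: 0.0293
gripper_force: 20.0
```

apply_moves(targets=[{"dp": [0, 0, 0], "yaw": 0}, {"dp": [0, 0, 0], "yaw": 0}, {"dp": [0, 0, 0.04], "yaw": 0}, {"dp": [0, 0, 0.08], "yaw": 0}, {"dp": [0, 0, 0.08], "yaw": 0}], grip=-0.1)

```text
time_s: 6.7
tcp_pos: [0.4844, 0.3707, 0.1531]
eef_rot: [-179.4, -0.2, -30.4]
contact_force: [1.1, 2.0, 2.0]
gripper_width: 0.0477
gripper_force: 0.0
```

```bash
python3 - <<'E'
from h import *
c=cap('top'); s=get_state(); print(s['tcp_pos'],s['eef_rot'])
H=cv2.resize(c['image'][165:195,235:290],(440,240),interpolation=cv2.INTER_CUBIC)
b=cv2.resize(c['image'][170:250,310:385],None,fx=4.7,fy=4.7,interpolation=cv2.INTER_CUBIC)[:, :355]
K=np.zeros((380,800,3),np.uint8);K[:240,:440]=H;K[:b.shape[0],445:]=b
cv2.imwrite('pics/c3.png',K[:,:,::-1])
# dish from rim corners: opposite rim edges in the crop -> fit rect on bright rim pixels at z=.061
im=c['image']; P=pts(c)
z=P[...,2]; m=(z>.057)&(z<.067)&(np.indices(z.shape)[1]>315)&(np.indices(z.shape)[1]<385)&(np.indices(z.shape)[0]>165)&(np.indices(z.shape)[0]<250)
q=P[m][:,:2]; g=np.array([.4941,.0123])
best=None
for a in np.arange(-10,25,.5):
    e=np.array([np.cos(np.radians(a)),np.sin(np.radians(a))]); n=np.array([-e[1],e[0]])
    d=(q-g)@e; w=(q-g)@n; k=d>25; 
    hi=np.percentile(w[k],99); lo=np.percentile(w[k],1); f=np.percentile(d,99.5)
    if best is None or abs(hi+lo)<best[0]: best=(abs(hi+lo),a,hi,lo,f)
print(best, q.mean(0),len(q))
E
```

```text
[0.4831787  0.36993998 0.15003764] [-1.79519262e+02 -8.19626144e-02 -3.04498824e+01]Traceback (most recent call last):
  File "<stdin>", line 5, in <module>
ValueError: could not broadcast input array from shape (376,352,3) into shape (376,355,3)
```

```bash
python3 - <<'E'
from h import *
c=dict(np.load('/tmp/top.npz'))
H=cv2.resize(c['image'][165:195,235:290],(770,420),interpolation=cv2.INTER_CUBIC)
cv2.imwrite('pics/c3.png',H[:,:,::-1])
P=pts(c); z=P[...,2]; v,u=np.indices(z.shape)
m=(z>.057)&(z<.067)&(u>315)&(u<385)&(v>165)&(v<250)
q=P[m][:,:2]; g=np.array([.4941,.0123]); best=None
for a in np.arange(-10,25,.5):
    e=np.array([np.cos(np.radians(a)),np.sin(np.radians(a))]); n=np.array([-e[1],e[0]])
    d=(q-g)@e; w=(q-g)@n; hi=w[d>.025].max(); lo=w[d>.025].min()
    if best is None or abs(hi+lo)<best[0]: best=(abs(hi+lo),a,hi,lo,d.max(),d.min())
print(np.round(best,4), q.mean(0),len(q))
E
```

```text
[ 5.000e-04  3.000e+00  7.700e-02 -7.750e-02  1.682e-01 -1.730e-02] [0.56828285 0.01396389] 581
```

View pics/c3.png

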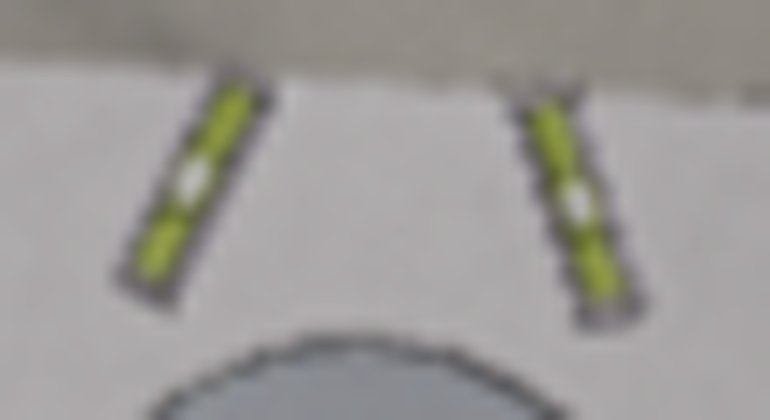

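Both bubbles are centred: the left at (191,182) against a tube middle of (195,182), the right at (577,203) against (575,202). The dish rim puts its far corner 168 mm from the grip (170 expected), with the axis at about 4.5°. Moving over the grip.

apply_moves(targets=[{"dp": [0.011, -0.357, 0.01], "yaw": 35}, {"dp": [0.011, -0.357, 0.01], "yaw": 35}, {"dp": [0.011, -0.357, 0.01], "yaw": 35}, {"dp": [0.011, -0.357, 0.01], "yaw": 35}, {"dp": [0.011, -0.357, 0.01], "yaw": 35}, {"dp": [0.011, -0.357, 0.01], "yaw": 35}, {"dp": [0.011, -0.357, 0.01], "yaw": 35}, {"dp": [0.011, -0.357, 0.01], "yaw": 35}, {"dp": [0.011, -0.357, 0.01], "yaw": 35}, {"dp": [0.011, -0.357, 0.01], "yaw": 35}, {"dp": [0.011, -0.357, -0.03], "yaw": 35}, {"dp": [0.011, -0.357, -0.03], "yaw": 35}, {"dp": [0.011, -0.357, -0.03], "yaw": 35}])

```text
time_s: 7.83
tcp_pos: [0.491, 0.0101, 0.1141]
eef_rot: [179.9, 0.2, 4.5]
contact_force: [0.2, 0.4, 0.9]
gripper_width: 0.0482
gripper_force: 0.0
```

apply_moves(targets=[{"dp": [0.003, 0.002, -0.015], "yaw": 0}, {"dp": [0.003, 0.002, -0.027], "yaw": 0}, {"dp": [0.003, 0.002, -0.027], "yaw": 0}, {"dp": [0.003, 0.002, -0.027], "yaw": 0}, {"dp": [0.003, 0.002, -0.027], "yaw": 0}])

```text
time_s: 8.25
tcp_pos: [0.4961, 0.0131, 0.0897]
eef_rot: [-180.0, -0.1, 4.6]
contact_force: [0.6, -0.4, 1.5]
gripper_width: 0.0483
gripper_force: 0.0
```

apply_moves(targets=[{"dp": [-0.001, 0, -0.003], "yaw": 0}, {"dp": [-0.001, 0, -0.003], "yaw": 0}, {"dp": [-0.001, 0, -0.003], "yaw": 0}])

```text
time_s: 8.5
tcp_pos: [0.4944, 0.0126, 0.0858]
eef_rot: [-180.0, -0.0, 4.5]
contact_force: [0.4, -0.1, -1.1]
gripper_width: 0.0482
gripper_force: 0.0
```

apply_moves(targets=[{"dp": [0, 0, 0], "yaw": 0}, {"dp": [0, 0, 0], "yaw": 0}, {"dp": [0, 0, 0], "yaw": 0}, {"dp": [0, 0, 0], "yaw": 0}, {"dp": [0, 0, 0], "yaw": 0}, {"dp": [0, 0, 0], "yaw": 0}, {"dp": [0, 0, 0], "yaw": 0}], grip=1, squeeze=15)

```text
time_s: 9.08
tcp_pos: [0.4943, 0.0125, 0.0854]
eef_rot: [180.0, 0.0, 4.5]
contact_force: [0.9, -2.2, 0.1]
gripper_width: 0.0098
gripper_force: 14.9
```

Gripped on the 10 mm rib. Now peeling along the arc.

apply_moves(targets=[{"dp": [0.001, 0, 0.004], "yaw": 0}, {"dp": [0.002, 0, 0.008], "yaw": 0}, {"dp": [0.003, 0, 0.012], "yaw": 0}, {"dp": [0.005, 0, 0.016], "yaw": 0}, {"dp": [0.006, 0, 0.02], "yaw": 0}, {"dp": [0.007, 0.001, 0.022], "yaw": 0}, {"dp": [0.007, 0.001, 0.022], "yaw": 0}, {"dp": [0.007, 0.001, 0.022], "yaw": 0}])

```text
time_s: 9.75
tcp_pos: [0.4998, 0.013, 0.1074]
eef_rot: [180.0, 0.2, 4.5]
contact_force: [-5.0, -2.4, 1.2]
gripper_width: 0.0102
gripper_force: 15.1
```

```bash
cat > dish.py <<'E'
from h import *
import sys
c=cap('scene'); t=cap('top'); s=get_state(); print(s['tcp_pos'],s['eef_rot'],s['contact_force'],s['moment'],s['gripper_width'])
x,y=s['tcp_pos'][:2]; d=np.array([np.cos(np.radians(s['eef_rot'][2])),np.sin(np.radians(s['eef_rot'][2]))]); n=np.array([-d[1],d[0]])
# surface heights along the dish axis and its sides, from top range
P=pts(t).reshape(-1,3); P=P[np.isfinite(P).all(1)&(P[:,2]>.015)&(P[:,2]<.3)]; q=P[:,:2]-[x,y]; a=q@d; b=q@n
k=(abs(b)<.09)&(a>.02)&(a<.19)
for lo in np.arange(.02,.19,.01):
    row=[]
    for bl in (-.06,-.04,-.02,0,.02,.04):
        m=k&(a>=lo)&(a<lo+.01)&(b>=bl)&(b<bl+.02); row.append(round(float(np.median(P[m,2]))*1000,1) if m.sum()>1 else 0)
    print(round(lo,2),row)
X=np.array([x,y,.08])@np.array(c['R']).T+c['t'] if 0 else c['R']@np.array([x+.08,y,s['tcp_pos'][2]])+c['t']
u,v=int(X[0]/X[2]*c['fx']+c['cx']),int(X[1]/X[2]*c['fy']+c['cy']); u=min(max(u,80),480); v=min(max(v,60),360)
cv2.imwrite(f'pics/{sys.argv[1]}.png',cv2.resize(c['image'][v-60:v+60,u-80:u+80],(800,600),interpolation=cv2.INTER_CUBIC)[:,:,::-1])
E
python3 dish.py d1
```

```text
[0.49980349 0.01292763 0.10731301] [1.79956239e+02 1.67719790e-01 4.48577912e+00] [-5.47132947 -1.64581198  0.51892098] [-1.24028213  2.34053205 -0.12821574] 0.010473324989429583
0.02 [0, 0, 0, 0, 0, 0]
0.03 [0, 0, 0, 0, 0, 0]
0.04 [0, 0, 0, 0, 0, 0]
0.05 [0, 0, 0, 0, 0, 0]
0.06 [0, 0, 0, 0, 0, 0]
0.07 [0, 0, 0, 0, 0, 48.2]
0.08 [0, 0, 0, 0, 49.6, 48.4]
0.09 [0, 0, 47.5, 48.8, 47.9, 48.0]
0.1 [0, 49.0, 48.2, 49.2, 48.2, 50.2]
0.11 [60.0, 48.6, 48.5, 48.4, 48.9, 58.8]
0.12 [64.1, 49.3, 48.9, 48.2, 49.8, 60.9]
0.13 [62.1, 57.2, 48.3, 48.7, 58.5, 37.1]
0.14 [0, 59.7, 49.2, 50.2, 59.6, 0]
0.15 [0, 60.0, 56.6, 57.6, 0, 0]
0.16 [0, 0, 57.6, 56.7, 0, 0]
0.17 [289.1, 0, 0, 0, 0, 0]
0.18 [289.3, 288.8, 0, 0, 0, 0]
```

View pics/d1.png

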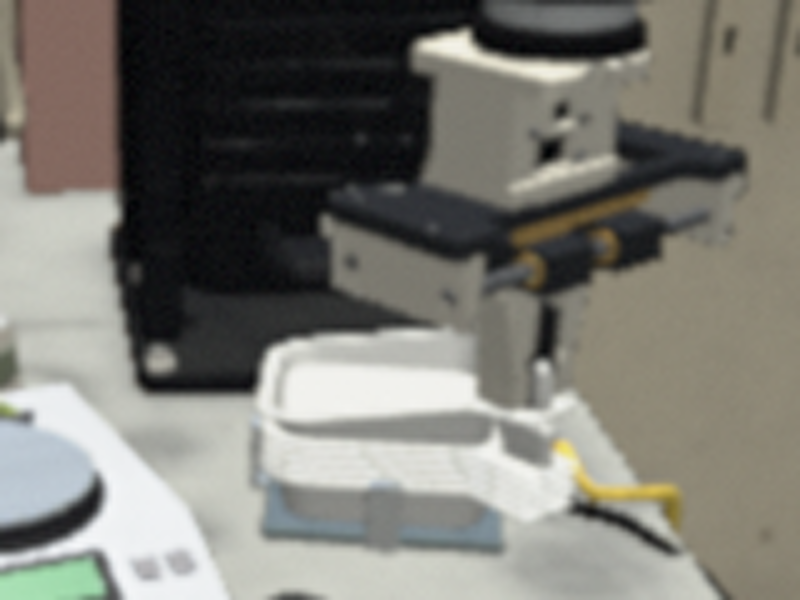

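The dish is tilted: its rim falls from the grip side to the far corner, which is still at stack height, and a wedge gap is visible around (390,440). Continuing the arc past 0.22 rad.

apply_moves(targets=[{"dp": [0.002, 0, 0.004], "yaw": 0}, {"dp": [0.004, 0, 0.008], "yaw": 0}, {"dp": [0.006, 0, 0.012], "yaw": 0}, {"dp": [0.008, 0.001, 0.016], "yaw": 0}, {"dp": [0.009, 0.001, 0.018], "yaw": 0}, {"dp": [0.009, 0.001, 0.018], "yaw": 0}, {"dp": [0.009, 0.001, 0.018], "yaw": 0}])

```text
time_s: 10.43
tcp_pos: [0.5094, 0.0141, 0.1255]
eef_rot: [180.0, 0.1, 4.5]
contact_force: [-6.0, -2.6, -0.3]
gripper_width: 0.0111
gripper_force: 15.4
```

```bash
python3 dish.py d2
```

```text
[0.50935831 0.01409563 0.12540736] [1.79967130e+02 1.06671391e-01 4.50357848e+00] [-5.4457461  -2.66504413 -0.46565418] [-1.24416608  1.98613143  0.01501644] 0.011521858673558783
0.02 [0, 0, 0, 0, 0, 0]
0.03 [0, 0, 0, 0, 0, 0]
0.04 [0, 0, 0, 0, 0, 0]
0.05 [0, 0, 0, 0, 0, 0]
0.06 [0, 0, 0, 0, 0, 0]
0.07 [0, 0, 0, 0, 0, 0]
0.08 [0, 0, 0, 0, 0, 0]
0.09 [0, 0, 0, 0, 50.6, 53.5]
0.1 [0, 0, 0, 49.8, 47.8, 60.7]
0.11 [0, 48.1, 47.6, 48.5, 49.6, 60.8]
0.12 [69.9, 53.7, 48.7, 47.8, 56.3, 59.6]
0.13 [0, 61.5, 48.8, 50.9, 57.7, 0]
0.14 [0, 61.2, 53.6, 54.5, 54.7, 0]
0.15 [0, 0, 56.6, 56.5, 0, 0]
0.16 [289.5, 0, 0, 0, 0, 0]
0.17 [287.2, 290.2, 0, 0, 0, 0]
0.18 [0, 290.8, 0, 0, 0, 0]
```

View pics/d2.png

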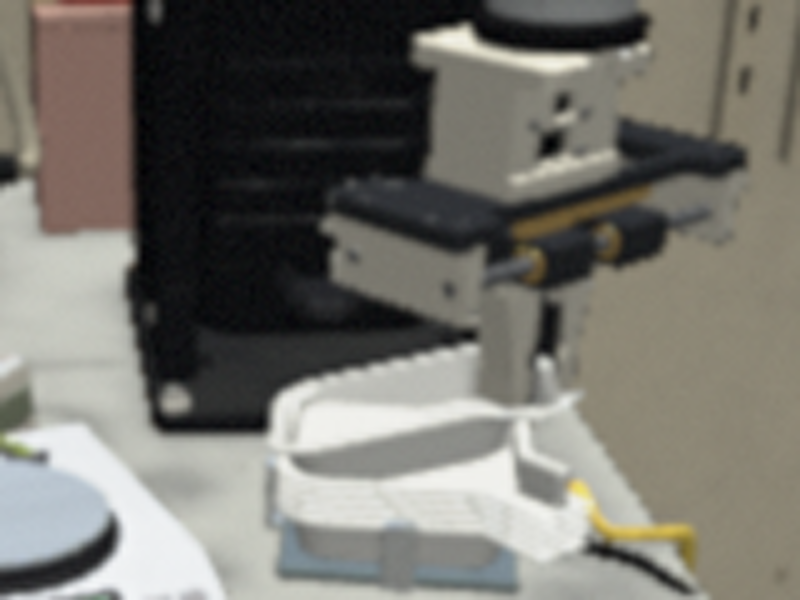

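The dish is clearly tilted with its far corner still in the stack. A little more arc, then lift clear.

apply_moves(targets=[{"dp": [0.002, 0, 0.004], "yaw": 0}, {"dp": [0.004, 0, 0.008], "yaw": 0}, {"dp": [0.004, 0, 0.014], "yaw": 0}, {"dp": [0.004, 0, 0.022], "yaw": 0}, {"dp": [0.004, 0, 0.032], "yaw": 0}, {"dp": [0.004, 0, 0.045], "yaw": 0}, {"dp": [0.004, 0, 0.06], "yaw": 0}, {"dp": [0.004, 0, 0.075], "yaw": 0}, {"dp": [0.004, 0, 0.075], "yaw": 0}, {"dp": [0.004, 0, 0.075], "yaw": 0}, {"dp": [0.004, 0, 0.075], "yaw": 0}], squeeze=20)

```text
time_s: 11.45
tcp_pos: [0.5143, 0.0147, 0.2006]
eef_rot: [-180.0, -0.0, 4.5]
contact_force: [-0.0, -0.3, -1.3]
gripper_width: 0.0098
gripper_force: 20.0
```

```bash
python3 dish.py d3
```

```text
[0.51398203 0.01451062 0.19990823] [1.79996144e+02 4.57909861e-02 4.49871087e+00] [ 0.18181376  0.08445694 -1.10193297] [-0.12336536  0.19506592  0.01613604] 0.009797832978705727
0.02 [0, 0, 0, 0, 0, 0]
0.03 [0, 0, 0, 0, 0, 0]
0.04 [0, 0, 0, 0, 0, 0]
0.05 [0, 0, 0, 0, 0, 0]
0.06 [0, 0, 0, 0, 0, 0]
0.07 [0, 0, 0, 0, 0, 0]
0.08 [0, 0, 0, 0, 0, 0]
0.09 [0, 0, 0, 0, 0, 0]
0.1 [0, 0, 0, 0, 0, 142.5]
0.11 [0, 0, 0, 0, 122.2, 140.9]
0.12 [0, 0, 113.0, 112.1, 131.6, 140.6]
0.13 [0, 134.7, 116.1, 115.1, 136.7, 0]
0.14 [0, 135.8, 127.8, 129.1, 135.5, 0]
0.15 [0, 0, 131.2, 133.1, 0, 0]
0.16 [287.9, 0, 0, 0, 0, 0]
0.17 [288.0, 291.2, 0, 0, 0, 0]
0.18 [0, 290.0, 289.2, 0, 0, 0]
```

View pics/d3.png

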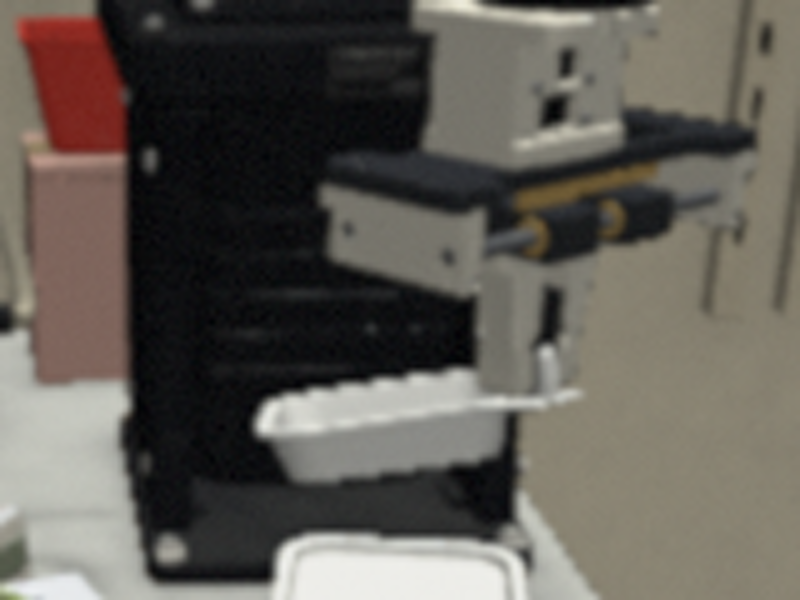

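The dish is free and tilted about 0.26 rad in the pads, so it needs levelling against something. I'll check the clearance behind the stack, since I want to press the dish's far part onto the stack's far rim.

```bash
python3 - <<'E'
from h import *
for n in('top','scene'):
    P=pts(dict(np.load(f'/tmp/{n}.npz'))).reshape(-1,3)
    print(n)
    for x in np.arange(.60,.80,.02):
        row=[]
        for y in np.arange(-.1,.16,.02):
            m=(P[:,0]>=x)&(P[:,0]<x+.02)&(P[:,1]>=y)&(P[:,1]<y+.02); h=P[m,2]; row.append((int(1000*h.min()),int(1000*h.max())) if m.sum()>2 else 0)
        print(round(x,2),row)
E
```

```text
top
0.6 [0, 0, 0, 0, 0, 0, 0, 0, (127, 146), (141, 145), 0, (-3, 0), (-4, 55)]
0.62 [0, 0, 0, 0, 0, 0, (109, 113), (110, 139), (124, 144), (-3, 1), (-3, 2), (-4, 2), (-4, 60)]
0.64 [0, (279, 307), 0, 0, (131, 140), (107, 139), (107, 135), (114, 139), (-6, 136), (-5, 1), (-6, 2), (-5, 2), (-4, 60)]
0.66 [(306, 336), (278, 324), (276, 311), (277, 303), 0, (127, 135), (124, 134), (-4, 134), (-4, 3), (-4, 2), (-6, 3), (-4, 3), (-3, 62)]
0.68 [(323, 358), (13, 412), (-4, 408), (-1, 395), (274, 311), (280, 300), (-4, 2), (-4, 3), (-5, 2), (-5, 2), (-6, 2), (-6, 4), (-2, 60)]
0.7 [(11, 384), (11, 414), (-3, 416), (-5, 411), (-3, 331), (-5, 317), (-6, 309), (-4, 4), (-6, 3), (-4, 3), (-5, 3), (-4, 2), (-4, 1)]
0.72 [(10, 401), (10, 396), (9, 411), (10, 406), (-4, 352), (-3, 341), (-4, 327), (-5, 311), (-5, 303), (-5, 4), (-5, 3), (-5, 2), (-6, 2)]
0.74 [(9, 422), (9, 411), (10, 398), (9, 385), (11, 373), (10, 359), (-6, 347), (-6, 315), (-5, 308), (-5, 4), (-6, 2), (-3, 50), (-5, 62)]
0.76 [(9, 429), (11, 428), (11, 420), (11, 407), (10, 396), (10, 381), (11, 348), (-5, 311), (-5, 305), (-5,
[... 873 characters left out ...]
 (240, 416), (242, 417), (262, 410), (0, 333), (0, 320), (0, 310), (0, 302), (0, 2), (0, 2), 0, 0, 0]
0.72 [(16, 387), (15, 370), (16, 386), (16, 373), (0, 357), (0, 338), (0, 329), (0, 311), (0, 306), (0, 2), 0, 0, 0]
0.74 [(15, 421), (15, 412), (15, 404), (15, 393), (16, 375), (5, 362), (0, 346), (0, 315), (0, 308), 0, 0, (26, 58), (29, 64)]
0.76 [(15, 430), (15, 429), (15, 422), (15, 408), (15, 395), (15, 382), (0, 343), (0, 310), (0, 304), 0, 0, (23, 63), (62, 64)]
0.78 [(15, 431), (15, 431), (15, 429), (16, 425), (14, 418), (15, 379), (0, 311), (0, 309), (0, 2), 0, 0, 0, 0]
0.8 [(15, 480), (15, 469), (15, 431), (16, 429), (26, 418), (0, 339), (-1, 311), (0, 2), (-1, 2), (0, 2), 0, 0, 0]
```

There's clearance: the tower's base is only 15 mm high and its head is above 0.27 m. Shifting the dish 40 mm along its diagonal and lowering it onto the stack's far rim to press it level.

apply_moves(targets=[{"dp": [0.02, 0.001, 0], "yaw": 0}, {"dp": [0.02, 0.001, -0.02], "yaw": 0}, {"dp": [0.02, 0.001, -0.04], "yaw": 0}, {"dp": [0.02, 0.001, -0.05], "yaw": 0}, {"dp": [0.02, 0.001, -0.055], "yaw": 0}, {"dp": [0.02, 0.001, -0.06], "yaw": 0}, {"dp": [0.02, 0.001, -0.065], "yaw": 0}, {"dp": [0.02, 0.001, -0.07], "yaw": 0}, {"dp": [0.02, 0.001, -0.075], "yaw": 0}, {"dp": [0.02, 0.001, -0.08], "yaw": 0}, {"dp": [0.02, 0.001, -0.083], "yaw": 0}, {"dp": [0.02, 0.001, -0.083], "yaw": 0}], squeeze=15)

```text
time_s: 12.55
tcp_pos: [0.5342, 0.0155, 0.1169]
eef_rot: [180.0, 0.0, 4.5]
contact_force: [-0.7, -0.0, 1.1]
gripper_width: 0.01
gripper_force: 15.0
```

```bash
cat > tilt.py <<'E'
from h import *
# plane through the rim: scene+top points at local maxima of height per angle around the dish centre
t=cap('top'); c=cap('scene'); s=get_state(); print(s['tcp_pos'],s['contact_force'],s['gripper_width'])
a=np.radians(s['eef_rot'][2]); d=np.array([np.cos(a),np.sin(a)]); n=np.array([-d[1],d[0]])
Z=s['tcp_pos'][2]
for nm,cc in(('top',t),('scene',c)):
    P=pts(cc).reshape(-1,3); q=P[:,:2]-s['tcp_pos'][:2]; x=q@d; y=q@n; k=(x>.05)&(x<.19)&(abs(y)<.09)&(P[:,2]>Z-.085)&(P[:,2]<Z+.01)
    # expected rim outline: square with diagonal 79 at x=91, |x-91|+|y| ~ 70..82
    rr=abs(x-.09)+abs(y); k&=(rr>.066)&(rr<.084)
    A=np.c_[x[k],y[k],np.ones(k.sum())]; z=P[k,2]; w=np.ones(len(z),bool)
    for _ in range(15):
        p=np.linalg.lstsq(A[w],z[w],rcond=None)[0]; e=z-A@p; w=(e>-.004)&(e<.008)
    print(nm,w.sum(),'slope x,y',p[:2].round(3),'z at grip',p[2].round(4), 'x rng',x[k][w].min().round(3),x[k][w].max().round(3))
E
python3 tilt.py
```

```text
[0.53440169 0.01559762 0.11735713] [-0.09428803  0.60191169 -0.17083417] 0.009883173093190364
top 150 slope x,y [-0.098  0.005] z at grip 0.0868 x rng 0.102 0.165
scene 190 slope x,y [-0.06   0.013] z at grip 0.0835 x rng 0.05 0.159
```

apply_moves(targets=[{"dp": [0, 0, -0.004], "yaw": 0}, {"dp": [0, 0, -0.008], "yaw": 0}, {"dp": [0, 0, -0.011], "yaw": 0}, {"dp": [0, 0, -0.011], "yaw": 0}, {"dp": [0, 0, 0.01], "yaw": 0}, {"dp": [0, 0, 0.03], "yaw": 0}, {"dp": [0, 0, 0.05], "yaw": 0}, {"dp": [0, 0, 0.065], "yaw": 0}, {"dp": [0, 0, 0.065], "yaw": 0}, {"dp": [0, 0, 0.065], "yaw": 0}], squeeze=20)

```text
time_s: 13.48
tcp_pos: [0.5347, 0.0158, 0.1829]
eef_rot: [-180.0, -0.1, 4.5]
contact_force: [-0.4, -0.3, -0.3]
gripper_width: 0.01
gripper_force: 20.0
```

```bash
python3 tilt.py; python3 dish.py d4 | head -1
```

```text
[0.53379847 0.01549269 0.18152387] [ 0.19403716  0.00928924 -0.65059957] 0.009928419312781822
top 116 slope x,y [-0.021  0.002] z at grip 0.1544 x rng 0.115 0.166
scene 199 slope x,y [-0.007  0.023] z at grip 0.1525 x rng 0.051 0.163
[0.53373178 0.01537921 0.18127369] [1.79976952e+02 1.08431523e-01 4.49267307e+00] [ 0.02788578  0.18855499 -0.27414064] [-0.11915091  0.16089807  0.01562894] 0.00972162394512669
```

View pics/d4.png

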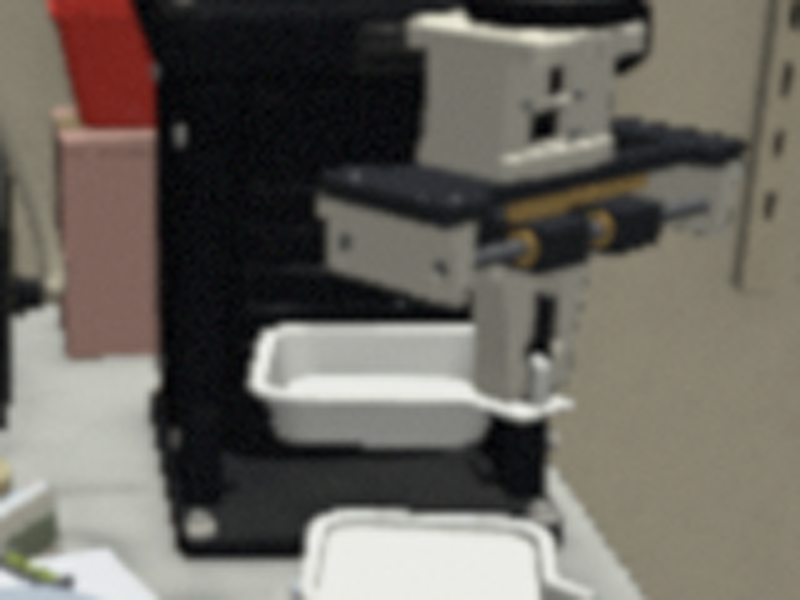

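The dish is held level, with slopes under 0.025. Its rim is at about 0.154 m, so the underside is at about 0.127 m, 53 mm above pan height. Carrying it over the pan.

apply_moves(targets=[{"dp": [-0.001, 0.008, 0], "yaw": 0}, {"dp": [-0.003, 0.023, 0], "yaw": 0}, {"dp": [-0.005, 0.043, 0], "yaw": 0}, {"dp": [-0.007, 0.063, 0], "yaw": 0}, {"dp": [-0.01, 0.083, 0], "yaw": 0}, {"dp": [-0.012, 0.103, 0], "yaw": 0}, {"dp": [-0.014, 0.123, 0], "yaw": 0}, {"dp": [-0.016, 0.143, 0], "yaw": 0}, {"dp": [-0.019, 0.163, 0], "yaw": 0}, {"dp": [-0.021, 0.183, 0], "yaw": 0}, {"dp": [-0.023, 0.203, 0], "yaw": 0}, {"dp": [-0.025, 0.217, 0], "yaw": 0}, {"dp": [-0.026, 0.224, 0], "yaw": 0}, {"dp": [-0.026, 0.226, 0], "yaw": 0}, {"dp": [-0.026, 0.226, 0], "yaw": 0}, {"dp": [-0.026, 0.226, 0], "yaw": 0}, {"dp": [-0.026, 0.226, 0], "yaw": 0}, {"dp": [-0.026, 0.226, 0], "yaw": 0}])

```text
time_s: 15.18
tcp_pos: [0.5084, 0.2408, 0.1824]
eef_rot: [180.0, 0.0, 4.4]
contact_force: [0.1, -0.5, 0.5]
gripper_width: 0.01
gripper_force: 20.0
```

```bash
python3 tilt.py; python3 - <<'E'
from h import *
c=dict(np.load('/tmp/top.npz')); s=dict(np.load('/tmp/scene.npz'))
P=pts(c); k=(P[...,2]>.142)&(P[...,2]<.165)&(P[...,0]>.5)&(P[...,0]<.75)&(P[...,1]>.13)&(P[...,1]<.36)
q=P[k]; print('x max',q[:,0].max(),'y',q[:,1].min(),q[:,1].max())
H=np.zeros((600,800,3),np.uint8)
H[:300,:]=cv2.resize(c['image'][150:285,160:400],(800,450),interpolation=cv2.INTER_CUBIC)[:300]
H[300:]=cv2.resize(s['image'][150:270,150:470],(800,300),interpolation=cv2.INTER_CUBIC)
cv2.imwrite('pics/e1.png',H[:,:,::-1]); print(get_state()['time_s'],get_state()['qd'])
E
```

```text
[0.50848113 0.24100892 0.1824925 ] [-0.40539242 -0.00252854 -0.84024092] 0.009802457386047089Traceback (most recent call last):
  File "tilt.py", line 13, in <module>
    print(nm,w.sum(),'slope x,y',p[:2].round(3),'z at grip',p[2].round(4), 'x rng',x[k][w].min().round(3),x[k][w].max().round(3))
                                                                                   ~~~~~~~~~~~^^
    return umr_minimum(a, axis, None, out, keepdims, initial, where)
ValueError: zero-size array to reduction operation minimum which has no identity
Traceback (most recent call last):
ValueError: zero-size array to reduction operation maximum which has no identity
```

```bash
python3 - <<'E'
from h import *
s=cap('scene'); P=pts(s); Z=P[...,2]; k=(Z>.148)&(Z<.162)&(P[...,0]>.5)&(P[...,0]<.75)&(P[...,1]>.13)&(P[...,1]<.36)
q=P[k]; x,y=q[:,0],q[:,1]
i=x.argmax();print(len(q),'x max',q[i],'ymin',q[y.argmin()],'ymax',q[y.argmax()])
A=np.c_[x,y,np.ones(len(x))];p=np.linalg.lstsq(A,q[:,2],rcond=None)[0];print('slopes',p)
cv2.imwrite('pics/e2.png',cv2.resize(s['image'][120:270,150:350],(800,600),interpolation=cv2.INTER_CUBIC)[:,:,::-1]); print(get_state()['time_s'],abs(get_state()['qd']).max())
E
```

```text
364 x max [0.67036975 0.25156852 0.15369131] ymin [0.62594506 0.19580512 0.1506209 ] ymax [0.58720813 0.32309    0.15446295]
slopes [-0.02643107  0.00914836  0.16656431]
15.3333 0.10354224677664187
```

View pics/e2.png

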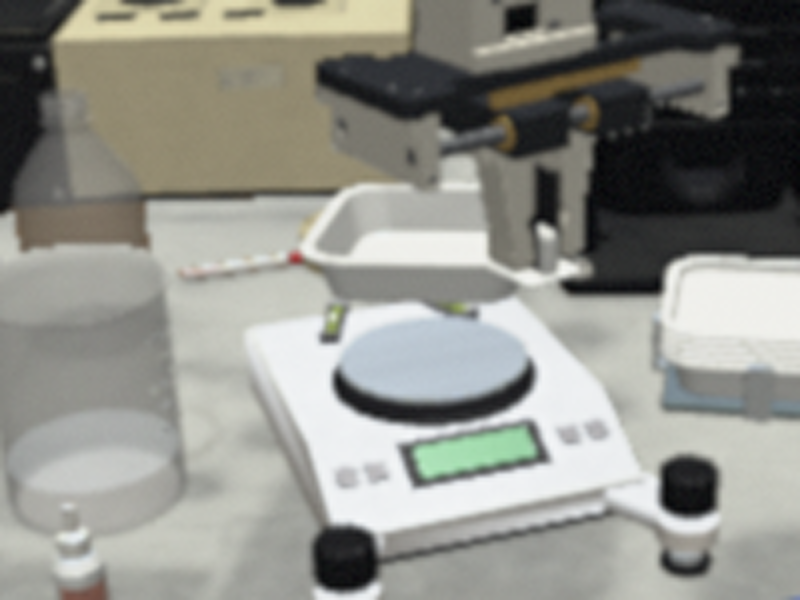

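The dish is held level above the pan, with the left knob at (345,557) and the right at (688,485), both untouched. Its far corner at (0.670, 0.252) and left corner at y = 0.323 put its middle near (0.592, 0.247), within about 7 mm of the pan's middle. Handing in.

```bash
python3 -c "
from plant import r
print(r.close_job())"
```

```text
the job is handed in; nothing more can be done
None
```

I handed the job in with both bubbles last seen centred and the dish peeled corner first, held level about 5 cm above the pan and within about 7 mm of its middle; the hand-in gave no verdict.

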